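# Count out a set of furniture feet through the gate hopper

## Robot

A 6-joint arm with a two-finger parallel gripper is mounted at the origin on the work surface. World frame = base frame: x ahead of the robot, y to its left, z up, the work surface at z = 0. Lengths are in m, angles in degrees, forces in N, time in s.
With the tool pointing down it reaches from about 0.275 to 0.875 m from the base axis. Payload 12.5 kg.
Tool frame: the origin (TCP) lies between the finger pads; the fingertips stand 22 mm ahead of it and the grasp point (between the pads) lies 3 mm ahead of it (arm.finger_overhang is the distance from the TCP to the fingertips, in m); z points along the fingers, y is the line along which they close (so a half turn about z gives the same grasp; the last joint's range is limited). The gripper opens to 85 mm and grips with 20 to 120 N. Pads are 22 mm wide; open, the fingers measure 114 mm over their backs; the gripper's body (76 mm by 85 mm) begins 54 mm behind the grasp point. The pads swing forward as they close: fully open they stand 13 mm farther back than shut.
Start: joints at [62.246, 20.094, 94.641, -0, 65.266, -4.847], TCP at [0.214, 0.507, 0.253] pointing down, gripper open.
Joint ranges: [-157.81, 157.81], [-45, 120.19], [0.68, 151.7], [-89.99, 269.99], [4.06, 180], [-164.3, 164.3]. Speed limits (degrees/s): [127.2, 127.2, 159.86, 180, 180, 180].

## Interface

Orientations are given as [roll, pitch, yaw] about the fixed x, y, z axes, in that order (R = Rz(yaw) Ry(pitch) Rx(roll)).
In Python, from rig import telemetry, optics, order, arm gives the robot as it stands. The module is installed in compiled form; this text tells all that it offers.
- The arm moves only by the shell command python3 -m inch 'ROWS' [FORCE]. ROWS is JSON, a list of rows, each a list of 7 numbers: the shift along the tool's x, y, z in mm, then the turn, a rotation vector about the tool's x, y, z in degrees, then the opening, from 0 (shut) to 1 (fully open). A call has 1 to 20 rows; each row shifts and turns the commanded pose from where the row before left it, along the tool's axes as they then stand; what a row does not reach is not made up. A row lasts 1/10 s, in which the tool goes at most 50 mm and 8.59 degrees, less where a joint would pass 70% of its speed; a pose out of reach is approached as far as the arm can. A call is refused whole if a number of a shift passes 50 or a number of a turn 8.59, either way. A call with a gripper value outside its range is refused whole. The fingers move at their own pace and stop on an object; FORCE is the grip in N (left out, the last holds). Time passes only in rows, so rows that do not move let the fingers close. It gives the time, the measured TCP pose, the force, the opening and the grip force at its end, in the units of the state.
- telemetry.get_obs(): the state, without advancing time (a new reading comes with each control period).
- optics.camera(name): name is "scene" or "top" or "wrist"; returns (picture, depth): 480x640x3 uint8, red, green, blue; 480x640 float32, m along the optical axis (not along the pixel's ray), 0 where there is no reading.
- optics.calibration(name): a dict with "vfov" (degrees; the focal length in pixels is half the picture's height over the tangent of half this angle, whatever the lens; pixels are square), "cx", "cy" (the principal point, pixels), "k1" (the pictures are not rectified: a ray, as slopes to the right and down, at radius r is drawn at 1 + k1 r^2 times it, then the intrinsics apply), "extrinsics" (4x4, takes a point from world to camera coordinates). Camera axes: x right, y down, z forward; pixel columns grow to the right and rows downward; lengths in m; the calibration is good to about 2 mm. A picture is of the moment at which its call begins: read the wrist's pose just before it. calibration takes no time and is no camera call; for the wrist camera it gives the pose at the moment of the call.
- order.close_job(): hands the job in; it is judged then, once.
The state is a dict: "time_s": time; "qpos": joint angles; "joint_velocities": joint speeds; "tau": joint torques, N m; "eef_pos": TCP position; "tool_rot": TCP orientation; "ft_force": force on the tool from outside, world axes, zero at the start; "wrist_torque": the same for the moment, N m; "width": finger opening in m; "gripper_force": force on a finger pad.
Only numpy, scipy, OpenCV 4.12 (cv2) and the standard library are available. Lean on these libraries where they do the work, as an engineer would, in place of code of your own. Each camera call takes 0.05 s, during which the arm holds its last target. There are 200 camera calls.

## Task

Get a set of wooden feet ready for packing: slide the tin fully home under the counting hopper, make sure the hopper's slide gate is pushed fully shut, and put every small round wooden foot on the table upright into a hopper pocket of its own. When all of them are in, draw the slide gate out to its end stop so that they drop into the tin, then push the gate fully shut again. Finally slide the tin with the feet back onto the black mat, standing flat with its whole box on the mat, and leave the other things on the table where they are.

Things in the scene. Friction and masses are not known exactly. Their poses are not given: they have to be found in the camera images.
- hopper: Fixed counting hopper: plywood block, 116 (x) x 146 (y) mm, top 100 mm above the table, on two grey cheeks. Four square pockets 40 x 40 mm, 38 mm deep, open at the top, centred at x +-25, y +-25 mm. Origin: on the table under the block's centre; -x is its open front. A thin rim on its +x and +y edges leans outward, up to 121 mm high. Position and yaw (up to 0.2 rad) vary.
- bay (a point): Centre of the tin's bay under the block, on the table, at the hopper's origin, axes as the hopper's. The bay is open to -x, 122 mm wide between the cheeks, 56 mm high, and ends in a back stop, face at x +56 mm, 24 mm high. The cheeks reach from x -58 to +58 mm.
- end_bar (a point): Top centre of the fixed bar, 68 mm high, that closes the gate's rails at hopper y -212 mm (its near face at -207 mm, where the tab stops). The two rails (tops 60 mm high, at hopper x +-49 mm) run from the block to it; the gate's tab travels between them.
- gate (a joint): The slide gate: a horizontal steel plate under the pockets. 0 = shut (floors all four pockets), 0.095 m = drawn right out against its end stop (all pockets open below). It slides out along the hopper's -y; it may start up to 20 mm open. Sliding resistance about 2.5 N; it stays where it is left.
- gate_grip (a point): Top centre of the gate's upright grip tab, 110 mm above the table and moving with the gate (when shut, at hopper x 0, y -96 mm). The tab is a dark plate 10 mm thick (along the hopper's x), 32 mm long (along the hopper's y), standing 48 mm up from the gate plate (62 to 110 mm high). Pinch it from above across its 10 mm thickness.
- pocket0 (a point): Centre of the floor of the pocket at hopper x -25, y -25 mm, 62 mm above the table (38 mm below the block's top). Axes as the hopper's.
- pocket1 (a point): Likewise, pocket at hopper x -25, y +25 mm.
- pocket2 (a point): Likewise, pocket at hopper x +25, y -25 mm.
- pocket3 (a point): Likewise, pocket at hopper x +25, y +25 mm.
- tin: Loose open-topped aluminium tin, 0.25 kg: box 106 (x) x 110 (y) x 40 mm high, walls and floor 3 mm. Origin: centre of the box's underside. An upright grip tab stands beyond its -x end. It slides on the table and starts on the mat. Home: in the bay, tab outside at the front, far wall (x +53 mm) up to the back stop, so its origin is within 12 mm of the hopper's in x and y.
- tin_grip (a point): Top centre of the tin's tab, at tin x -83, y 0, z 90 mm. The tab is a dark plate 10 mm thick (along the tin's y), 30 mm long (along the tin's x), from 20 to 90 mm high; pinch it from above across its 10 mm thickness. It stays outside the hopper, 25 mm in front of its front face, when the tin is home.
- mat: Black rubber packing mat fixed flat on the table, 200 (x) x 180 (y) mm, about 1 mm thick with no edge to catch on. Origin: its centre. At the end the tin's box (not its tab) must be wholly on it.
- foot0: Loose round beech foot, 30 mm diameter and 30 mm tall, tapering over its lowest 12 mm to 26 mm at the underside; 30 g; starts standing upright on the table to the robot's right. Origin: centre of its underside, z up. Two to four feet are present; any foot may go in any pocket, one to a pocket.
- foot1: Loose round beech foot, 30 mm diameter and 30 mm tall, tapering over its lowest 12 mm to 26 mm at the underside; 30 g; starts standing upright on the table to the robot's right. Origin: centre of its underside, z up. Two to four feet are present; any foot may go in any pocket, one to a pocket.
- foot2: Loose round beech foot, 30 mm diameter and 30 mm tall, tapering over its lowest 12 mm to 26 mm at the underside; 30 g; starts standing upright on the table to the robot's right. Origin: centre of its underside, z up. Two to four feet are present; any foot may go in any pocket, one to a pocket.
- foot3: Loose round beech foot, 30 mm diameter and 30 mm tall, tapering over its lowest 12 mm to 26 mm at the underside; 30 g; starts standing upright on the table to the robot's right. Origin: centre of its underside, z up. Two to four feet are present; any foot may go in any pocket, one to a pocket.
- driver: A screwdriver 160 mm long and under 30 mm high lying among the feet, not needed.
- glue: Glue bottle, 52 mm diameter, 130 mm tall, not needed.
- tape: Roll of tape lying flat, 90 mm diameter, 36 mm high, not needed.
- jar: Jar, 64 mm diameter, 70 mm tall, not needed.
- mug: White mug, 76 mm diameter, 90 mm tall, not needed.
- booklets: Stack of booklets, 105 x 148 x 34 mm, not needed.
- offcut: Rectangular plywood offcut, 60 x 35 x 30 mm, not a foot, not needed.
Mind the look-alikes: they are no part of the job. What is shaped like the foot3 but turquoise is not meant.

How it is judged (in metres and radians):
On the way, in this order (a step that is already met when the one before it is completed fails the run):
1. the tin is home under the hopper (within 12 mm), the gate is shut (within 6 mm) and every foot stands upright in a pocket of its own (x of tin in the frame of hopper between -0.012 and 0.012 m and y of tin in the frame of hopper between -0.012 and 0.012 m and value of joint gate below 0.006 m and (horizontal distance between foot0 and pocket0 below 0.015 m or horizontal distance between foot0 and pocket1 below 0.015 m or horizontal distance between foot0 and pocket2 below 0.015 m or horizontal distance between foot0 and pocket3 below 0.015 m) and height (world z) of foot0 between 0.052 and 0.072 m and angle between each of foot0, foot1, foot2, foot3's own z axis and vertical below 0.5 rad and (horizontal distance between foot1 and pocket0 below 0.015 m or horizontal distance between foot1 and pocket1 below 0.015 m or horizontal distance between foot1 and pocket2 below 0.015 m or horizontal distance between foot1 and pocket3 below 0.015 m) and height (world z) of foot1 between 0.052 and 0.072 m and (horizontal distance between foot2 and pocket0 below 0.015 m or horizontal distance between foot2 and pocket1 below 0.015 m or horizontal distance between foot2 and pocket2 below 0.015 m or horizontal distance between foot2 and pocket3 below 0.015 m) and height (world z) of foot2 between 0.052 and 0.072 m and (horizontal distance between foot3 and pocket0 below 0.015 m or horizontal distance between foot3 and pocket1 below 0.015 m or horizontal distance between foot3 and pocket2 below 0.015 m or horizontal distance between foot3 and pocket3 below 0.015 m) and height (world z) of foot3 between 0.052 and 0.072 m), for 0.3 s.
2. the gate is drawn out against its end stop (within 4 mm) (value of joint gate above 0.091 m), for 0.1 s.
3. every foot is in the tin, the tin still under the hopper, and the gate is shut again (within 6 mm) (x of tin in the frame of hopper between -0.03 and 0.03 m and y of tin in the frame of hopper between -0.03 and 0.03 m and value of joint gate below 0.006 m and x of foot0 in the frame of tin between -0.052 and 0.052 m and y of foot0 in the frame of tin between -0.054 and 0.054 m and z of foot0 in the frame of tin between -0.005 and 0.05 m and x of foot1 in the frame of tin between -0.052 and 0.052 m and y of foot1 in the frame of tin between -0.054 and 0.054 m and z of foot1 in the frame of tin between -0.005 and 0.05 m and x of foot2 in the frame of tin between -0.052 and 0.052 m and y of foot2 in the frame of tin between -0.054 and 0.054 m and z of foot2 in the frame of tin between -0.005 and 0.05 m and x of foot3 in the frame of tin between -0.052 and 0.052 m and y of foot3 in the frame of tin between -0.054 and 0.054 m and z of foot3 in the frame of tin between -0.005 and 0.05 m), for 0.2 s.
At the end, for the whole second after the job is handed in: The tin stands flat and at rest on the mat, its centre within 50 mm (mat x) and 40 mm (mat y) of the mat's centre, every foot lies in it, and the hopper's gate is shut within 6 mm (x of tin in the frame of mat between -0.05 and 0.05 m and y of tin in the frame of mat between -0.04 and 0.04 m and angle between tin's own z axis and vertical below 0.08 rad and height (world z) of tin below 0.006 m and linear speed of tin below 0.02 m/s and value of joint gate below 0.006 m and x of foot0 in the frame of tin between -0.052 and 0.052 m and y of foot0 in the frame of tin between -0.054 and 0.054 m and z of foot0 in the frame of tin between -0.005 and 0.05 m and x of foot1 in the frame of tin between -0.052 and 0.052 m and y of foot1 in the frame of tin between -0.054 and 0.054 m and z of foot1 in the frame of tin between -0.005 and 0.05 m and x of foot2 in the frame of tin between -0.052 and 0.052 m and y of foot2 in the frame of tin between -0.054 and 0.054 m and z of foot2 in the frame of tin between -0.005 and 0.05 m and x of foot3 in the frame of tin between -0.052 and 0.052 m and y of foot3 in the frame of tin between -0.054 and 0.054 m and z of foot3 in the frame of tin between -0.005 and 0.05 m); the robot touches nothing.
It fails at once if one of the other things (bottle, tape, jar, mug, booklets, offcut) is shoved more than 60 mm (distance of any of glue, tape, jar, mug, booklets, offcut from where it was at the start of the episode above 0.06 m).
It fails at once if one of the other things is knocked over (angle between any of glue, tape, jar, mug, booklets, offcut's own z axis and vertical above 0.6 rad).
Of foot0, foot1, foot2, foot3 only 2 to 4 are there at a start; the rules pass over those that are not, and their reading is None.
At some moment in a run one of foot0, foot1, foot2, foot3 may be knocked a few centimetres aside while the robot is not near it.
It also fails if it takes over 210 s, if anything falls off the work surface, if the arm or the gripper's body presses on something with over 40 N, if the wrist force passes 120 N, or if a joint passes its speed limit or range.

## Working session

There is one attempt and no reset: what is moved stays moved. The work goes in short steps, Python scripts to look and compute and a shell command to move; the robot and the scene stay as the last step left them, time stands still between calls to the robot, and variables do not carry over. Pictures are saved under pics/ and viewed, at most 14 in all, crops included, and the job is handed in when it is done.

```bash
mkdir -p pics; cat > h.py <<'E'
import numpy as np, cv2
from rig import telemetry, optics, order, arm
def shot(n):
    c=optics.calibration(n); p,d=optics.camera(n); return p,d,c
def cloud(d,c):
    H,W=d.shape; f=H/2/np.tan(np.radians(c["vfov"])/2)
    K=np.array([[f,0,c["cx"]],[0,f,c["cy"]],[0,0,1]])
    v,u=np.mgrid[:H,:W]; pts=np.stack([u,v],-1).reshape(-1,1,2).astype(np.float64)
    n=cv2.undistortPoints(pts,K,np.array([c["k1"],0,0,0,0.])).reshape(H,W,2)
    P=np.concatenate([n*d[...,None],d[...,None]],-1)
    E=np.array(c["extrinsics"]); return (P-E[:3,3])@E[:3,:3]
def save(p,n): cv2.imwrite("pics/"+n,p[...,::-1])
def delta(target,rot=None):
    from scipy.spatial.transform import Rotation as R
    s=telemetry.get_obs(); r=R.from_euler("xyz",s["tool_rot"],degrees=True)
    return r.inv().apply(np.array(target)-s["eef_pos"])*1000
E
python3 - <<'E'
from h import *
s=telemetry.get_obs(); print(s["eef_pos"],s["tool_rot"],s["time_s"],s["width"])
for n in["top","scene"]:
    p,d,c=shot(n); save(p,n+"0.png"); np.savez(n+"0.npz",p=p,P=cloud(d,c),d=d)
E
```

```text
[0.2139121  0.50635719 0.25275659] [-1.79932287e+02 -5.65824688e-03  1.57092668e+02] 0.0 0.0853442591556996
```

View pics/top0.png

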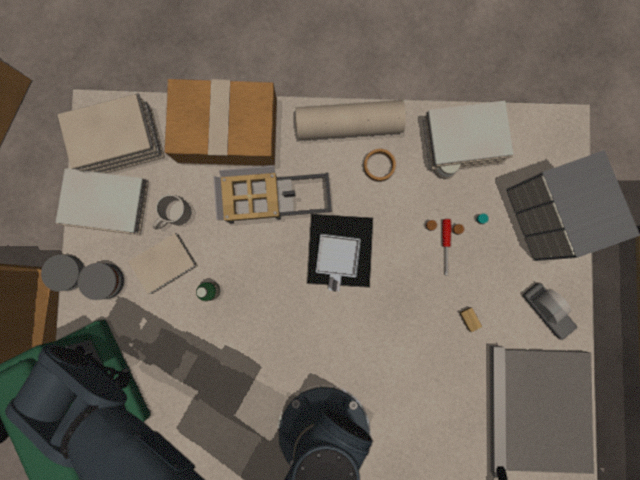

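View pics/scene0.png

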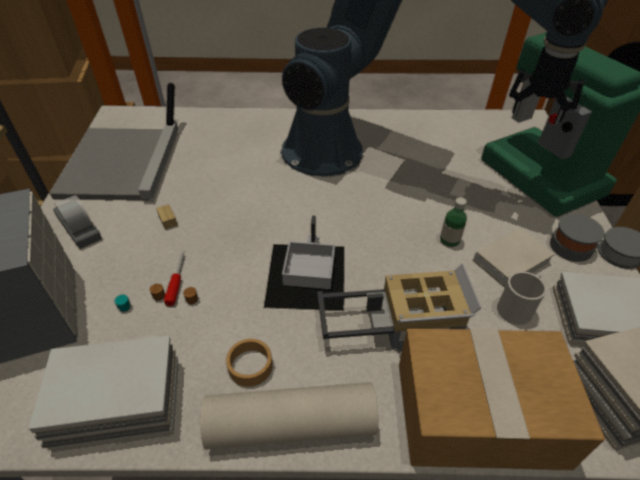

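The top view shows the hopper at about (250,196) with its rails to the right and the tab at (289,194). The tin is on the mat at (338,257) with its tab at (334,284). There are two brown feet at (431,225) and (458,229), with the red driver between them and a turquoise look-alike at (482,218).

```bash
python3 - <<'E'
from h import *
Z=np.load("top0.npz"); P=Z["P"]; p=Z["p"].astype(int); z=P[...,2]
def blk(m,n):
    q=P[m]; 
    if len(q)==0: print(n,"none");return
    r=cv2.minAreaRect((q[:,:2]*1000).astype(np.float32)); print(n,len(q),q.mean(0).round(4),np.round(r[0],1),np.round(r[1],1),round(r[2],1),"z",q[:,2].min().round(3),np.median(q[:,2]).round(4),q[:,2].max().round(3))
v,u=np.mgrid[:480,:640]
def box(a,b,c,d): return (u>=a)&(u<b)&(v>=c)&(v<d)
print("table",np.median(z[box(380,420,220,300)]))
blk(box(212,282,165,226)&(z>.093)&(z<.106),"hop")
blk(box(212,282,165,226)&(z>.108),"rim")
blk(box(282,300,180,210)&(z>.09),"gtab")
blk(box(278,335,165,226)&(z>.05)&(z<.075),"rails")
blk(box(305,375,210,290)&(p.sum(-1)<90)&(z<.01),"mat")
blk(box(310,370,230,280)&(z>.03)&(z<.05),"tinrim")
blk(box(320,350,270,300)&(z>.07),"ttab")
hsv=cv2.cvtColor(Z["p"],cv2.COLOR_RGB2HSV)
for nm,a,b,c,d in [("f0",424,438,218,232),("f1",452,466,222,236),("turq",475,490,210,226),("?446",430,465,158,182),("off",455,485,300,335),("driver",440,452,215,275)]:
    blk(box(a,b,c,d)&(z>.02),nm); blk(box(a,b,c,d)&(z>.01)&(z<.15),nm+"low")
# orange/brown blobs everywhere
m=((hsv[...,0]<18)&(hsv[...,1]>110)&(z<.2)&(z>.008)).astype(np.uint8)
n,l,st,ce=cv2.connectedComponentsWithStats(m)
for i in range(1,n):
    if st[i,4]>15: print(st[i],ce[i].round(),P[l==i].mean(0).round(3))
s=Z["p"]; cv2.imwrite("pics/c.png",cv2.resize(s[140:300,200:500,::-1],(800,427),interpolation=cv2.INTER_CUBIC))
E
```

```text
table -0.00047175166241167414
hop 1680 [0.6411 0.2224 0.1001] [641.5 222.4] [126.  153.3] 6.6 z 0.093 0.1001 0.106
rim 501 [0.6628 0.2518 0.162 ] [553.5 188.3] [359.7 190.5] 23.4 z 0.108 0.1169 1.462
gtab 58 [0.6444 0.112  0.1307] [538.8  79.7] [244.6  31.1] 16.9 z 0.093 0.1087 1.462
rails 934 [0.6504 0.0872 0.0618] [652.4  75.7] [113.  146.8] 6.6 z 0.05 0.0613 0.075
mat 1820 [ 0.5204 -0.0364  0.0008] [505.7 -31.9] [171.8 193.6] 88.3 z -0.01 0.0006 0.01
tinrim 184 [ 0.4903 -0.0265  0.039 ] [488.6 -24. ] [110.  106.1] 84.5 z 0.031 0.039 0.046
ttab 46 [ 0.4062 -0.0146  0.1189] [417.4  -1.3] [58.5 25.4] 50.2 z 0.074 0.0895 1.462
f0 100 [ 0.5801 -0.2823  0.0436] [ 514.2 -132.6] [ 28.6 367.4] 24.0 z 0.02 0.0296 1.462
f0low 108 [ 0.5812 -0.2847  0.0281] [ 581.5 -285.9] [30.9 28.1] 87.2 z 0.011 0.0293 0.037
f1 95 [ 0.5728 -0.3627  0.0286] [ 573.  -362.9] [28.6 27.7] 56.6 z 0.021 0.0288 0.035
f1low 103 [ 0.5723 -0.362   0.0277] [ 572.8 -362.8] [28.6 27.7] 53.5 z 0.012 0.0283 0.035
turq 97 [ 0.6041 -0.4297  0.0287] [ 604.6 -429.5] [28.2 27.7] 81.0 z 0.02 0.0288 0.037
turqlow 104 [ 0.6039 -0.4
[... 473 characters left out ...]
 -182.2] [130.2 407.4] 26.3 z 0.02 0.024 1.462
driverlow 303 [ 0.5486 -0.331   0.021 ] [ 523.6 -333. ] [156.   25.7] 2.1 z 0.01 0.0214 0.033
[ 165   79  111   86 7158] [221. 121.] [0.831 0.297 0.124]
[364 149  32  32 275] [379. 164.] [ 0.749 -0.136  0.034]
[265 174   6   6  18] [267. 176.] [0.693 0.171 0.099]
[267 185   7   7  17] [270. 188.] [0.662 0.164 0.1  ]
[228 195   8  14  32] [231. 202.] [0.622 0.265 0.098]
[228 215   9   5  16] [233. 217.] [0.58  0.26  0.101]
[442 219  10  28 212] [447. 232.] [ 0.562 -0.33   0.023]
[426 220  11  10  77] [431. 225.] [ 0.582 -0.285  0.03 ]
[453 224  11  10  82] [458. 229.] [ 0.573 -0.36   0.028]
[461 308  11  10  28] [466. 312.] [ 0.341 -0.383  0.028]
```

View pics/c.png

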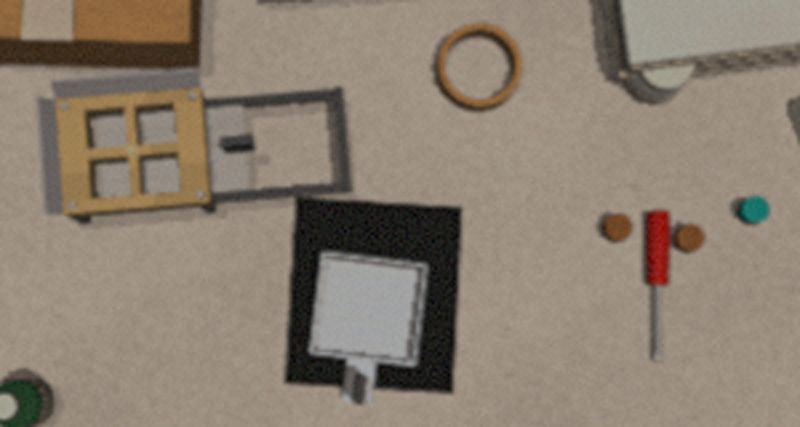

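The crop shows two feet and the gate partly open. I'll move to a viewpoint between the tin and the hopper and refine the poses with the wrist camera.

```bash
python3 -m inch '[[-35,-22,-12,0,0,0,1],[-35,-22,-12,0,0,0,1],[-35,-22,-12,0,0,0,1],[-35,-22,-12,0,0,0,1],[-35,-22,-12,0,0,0,1],[-35,-22,-12,0,0,0,1],[-35,-22,-12,0,0,0,1],[-35,-22,-12,0,0,0,1],[-35,-22,-12,0,0,0,1],[-35,-22,-12,0,0,0,1],[-35,-22,-12,0,0,0,1],[-35,-22,-12,0,0,0,1],[0,0,0,0,0,-8.5,1],[0,0,0,0,0,-8.5,1],[0,0,0,0,0,0,1],[0,0,0,0,0,0,1]]' 30
python3 - <<'E'
from h import *
p,d,c=shot("wrist"); save(p,"w1.png"); np.savez("w1.npz",p=p,P=cloud(d,c)); print(c)
E
```

```text
time_s: 1.7
eef_pos: [0.498, 0.1001, 0.3971]
tool_rot: [-180.0, -0.0, 173.9]
ft_force: [-0.3, -1.2, -0.7]
width: 0.0853
gripper_force: 0.0
{'vfov': 62.29584283867291, 'cx': 319.42915420494984, 'cy': 236.19440470766426, 'k1': 0.01885442754936465, 'extrinsics': array([[ 1.06452089e-01,  9.94317630e-01,  6.35850652e-04,
        -1.52448377e-01],
       [ 9.42608517e-01, -1.01119585e-01,  3.18220071e-01,
        -5.45961683e-01],
       [ 3.16476124e-01, -3.32758331e-02, -9.48016657e-01,
         3.63141680e-01],
       [ 0.00000000e+00,  0.00000000e+00,  0.00000000e+00,
         1.00000000e+00]])}
```

View pics/w1.png

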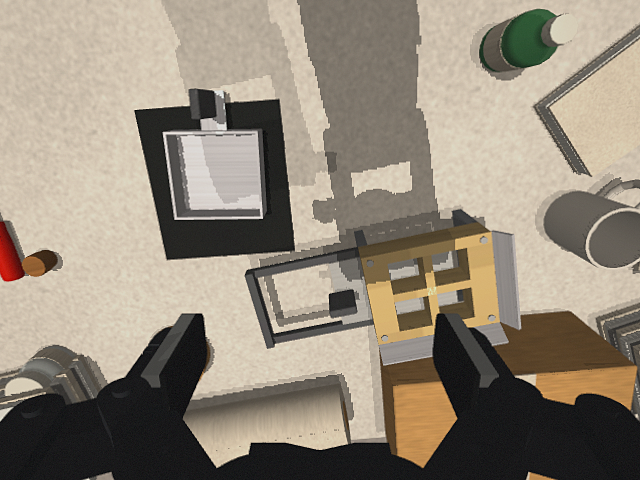

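The wrist view shows the tin at (215,175) with its tab at (203,103), the hopper block at (435,283), the gate tab at (343,302), and the glue at (525,40). I'll compute poses from this cloud.

```bash
python3 - <<'E'
from h import *
from scipy.optimize import minimize
Z=np.load("w1.npz"); P=Z["P"]; p=Z["p"].astype(int); z=P[...,2]
v,u=np.mgrid[:480,:640]
def box(a,b,c,d): return (u>=a)&(u<b)&(v>=c)&(v<d)
print("table",np.median(z[box(80,130,100,240)]))
def rect(m,n):
    q=P[m]; r=cv2.minAreaRect((q[:,:2]*1000).astype(np.float32)); print(n,len(q),q.mean(0).round(4),np.round(r[0],1),np.round(r[1],1),round(r[2],1),np.median(q[:,2]).round(4))
def fit(m,n,wx,wy,x0,fixyaw=None):
    # slide a rectangle: points inside wx*wy, robust
    q=P[m][:,:2]
    def cost(t):
        c,s=np.cos(t[2]),np.sin(t[2]); d=q-t[:2]; a=d@[c,s]; b=d@[-s,c]
        return (np.maximum(abs(a)-wx/2,0)**2+np.maximum(abs(b)-wy/2,0)**2).clip(0,2.5e-5).sum()*1e6
    best=minimize(cost,x0,method="Nelder-Mead",options=dict(xatol=1e-5,fatol=1e-4,maxiter=2000)); print(n,best.x[:2].round(4),np.degrees(best.x[2]).round(2),best.fun)
h=box(355,510,210,360)&(z>.096)&(z<.104); rect(h,"hop"); fit(h,"hopfit",.116,.146,[.641,.222,.115])
t=box(150,280,118,225)&(z>.036)&(z<.044); rect(t,"tin"); fit(t,"tinfit",.106,.110,[.489,-.024,-.1])
g=box(320,360,285,320)&(z>.104)&(z<.116); rect(g,"gtab")
tt=box(180,235,80,125)&(z>.085)&(z<.096); rect(tt,"ttab")
m=(p.sum(-1)<110)&box(130,300,90,265)&(abs(z)<.008); rect(m,"mat")
gl=box(470,580,0,80)&(z>.05)&(z<.14); rect(gl,"glue")
E
```

```text
table 0.00012039018998300413
hop 8018 [0.6321 0.2201 0.1004] [663.8 215.2] [173.1 171.2] 6.9 0.1004
hopfit [0.6365 0.2182] 6.58 1597.516785772522
tin 1139 [ 0.4853 -0.0294  0.0398] [486.4 -26.6] [111.5 107.1] 84.7 0.04
tinfit [ 0.4863 -0.0264] -5.37 15.427311504820738
gtab 263 [0.6461 0.1115 0.1093] [647.4 111.4] [10.8 32. ] 7.5 0.1098
ttab 322 [ 0.4037 -0.018   0.0897] [403.6 -18.7] [11.1 28.7] 87.9 0.0899
mat 6467 [ 0.4996 -0.025   0.0015] [502.7 -33.1] [179.2 198.3] 88.1 0.0015
glue 3529 [0.3803 0.3158 0.0963] [379.3 321.2] [52.6 44.5] 7.3 0.0926
```

```bash
cat > hop.py <<'E'
from h import *
from scipy.optimize import minimize
def hopfit(P,x0=(.638,.2185,.115)):
    z=P[...,2]; d=P[...,:2]-np.array(x0[:2])
    q=P[(z>.097)&(z<.1035)&(np.abs(d).max(-1)<.11)][:,:2]
    def cost(t):
        c,s=np.cos(t[2]),np.sin(t[2]); e=q-t[:2]; a=e@[c,s]; b=e@[-s,c]
        # points inside a pocket are wrong (penetration depth)
        pk=np.minimum(.020-abs(abs(a)-.025),.020-abs(abs(b)-.025)).clip(0,.005)
        # front and -y sides have no rim: outside points there are wrong
        o=np.maximum(-a-.058,0)*(a>-.066)+np.maximum(-b-.073,0)*(b>-.081)
        return (pk**2).sum()*1e6+(o**2).sum()*1e6
    r=minimize(cost,x0,method="Nelder-Mead",options=dict(xatol=1e-5,fatol=1e-4,maxiter=2000)); return r.x,r.fun,len(q)
E
python3 - <<'E'
from hop import *
for f in["w1.npz","top0.npz"]:
    for x0 in [(.638,.2185,.115),(.641,.221,.10)]:
        x,f_,n=hopfit(np.load(f)["P"],x0); print(f,x.round(4),np.degrees(x[2]).round(2),f_,n)
x=np.array([.6474,.1114]);print(delta([.4036,-.0187,.2]))
E
```

```text
w1.npz [0.6354 0.2157 0.1132] 6.48 22.76908002695284 8071
w1.npz [0.6354 0.2157 0.1132] 6.48 22.76908184911004 8074
top0.npz [0.6376 0.2182 0.1123] 6.44 2.520714506632154 1302
top0.npz [0.6376 0.2182 0.1123] 6.44 2.5207134071387376 1301
[  81.15600549 -128.2050312   197.17230756]
```

```bash
python3 -m inch '[[20,-32,20,0,0,-0.7,0.6],[20,-32,20,0,0,0,0.6],[20,-32,20,0,0,0,0.6],[21,-32,20,0,0,0,0.6],[0,0,40,0,0,0,0.6],[0,0,40,0,0,0,0.6],[0,0,40,0,0,0,0.6],[0,0,40,0,0,0,0.6],[0,0,30,0,0,0,0.6],[0,0,26,0,0,0,0.6],[0,0,20,0,0,0,0.6],[0,0,0,0,0,0,0.6],[0,0,0,0,0,0,0],[0,0,0,0,0,0,0],[0,0,0,0,0,0,0],[0,0,0,0,0,0,0],[0,0,0,0,0,0,0],[0,0,0,0,0,0,0]]' 40
python3 - <<'E'
from h import *
for n in ["wrist"]:
    p,d,c=shot(n); save(p,"w2.png")
E
```

```text
time_s: 3.55
eef_pos: [0.4061, -0.0199, 0.0824]
tool_rot: [-180.0, 0.1, 174.8]
ft_force: [-2.0, 1.0, 6.3]
width: 0.0093
gripper_force: 39.3
```

View pics/w2.png

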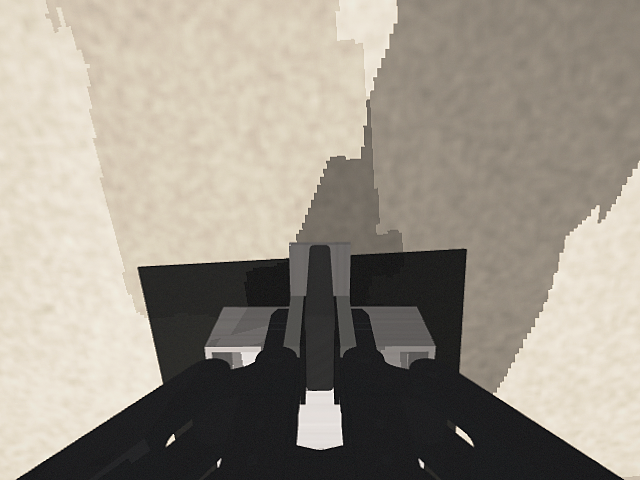

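The picture shows the tab pinched centrally, with width 9.3 mm. Next I'll slide the tin to a point in front of the bay and turn it.

```bash
python3 -m inch '[[3,10,0,0,0,0,0],[6,20,0,0,0,0,0],[6,20,0,0,0,0,0],[6,20,0,0,0,0,0],[6,20,0,0,0,0,0],[6,20,0,0,0,0,0],[6,20,0,0,0,0,0],[6,20,0,0,0,0,0],[6,20,0,0,0,0,0],[6,20,0,0,0,0,0],[1,11.5,0,0,0,0,0],[0,0,0,0,0,-2.9,0],[0,0,0,0,0,-2.9,0],[0,0,0,0,0,-2.9,0],[0,0,0,0,0,-3,0],[0,0,0,0,0,0,0],[0,0,0,0,0,0,0]]'
python3 - <<'E'
from h import *
t=np.array([.636,.2165]);a=np.radians(6.46);ux=np.array([np.cos(a),np.sin(a)]);uy=np.array([-ux[1],ux[0]])
s=telemetry.get_obs(); d=np.array(s["eef_pos"][:2])-t; print("hop frame",d@ux,d@uy)
p,d,c=shot("top"); P=cloud(d,c); save(p,"t3.png"); z=P[...,2]
q=P[(z>.036)&(z<.044)&(abs(P[...,0]-.45)<.09)&(abs(P[...,1]-.195)<.09)]
r=cv2.minAreaRect((q[:,:2]*1000).astype(np.float32)); print(r,len(q))
e=np.array(r[0])/1000-t; print(e@ux,e@uy)
E
```

```text
time_s: 5.3
eef_pos: [0.3667, 0.1866, 0.0823]
tool_rot: [180.0, 0.2, -173.5]
ft_force: [1.0, -0.3, 6.2]
width: 0.0097
gripper_force: 40.2
hop frame -0.2709206308656759 0.0005689899151200177
((449.1484680175781, 198.3810272216797), (105.8021240234375, 110.38421630859375), 6.589915752410889) 126
-0.18770370247475124 0.0030186513527746543
```

```bash
python3 -m inch '[[-10,-1,0,0,0,0,0],[-15,0,0,0,0,0,0],[-15,0,0,0,0,0,0],[-15,0,0,0,0,0,0],[-15,0,0,0,0,0,0],[-15,0,0,0,0,0,0],[-15,0,0,0,0,0,0],[-15,0,0,0,0,0,0],[-15,0,0,0,0,0,0],[-15,0,0,0,0,0,0],[-15,0,0,0,0,0,0],[-10,0,0,0,0,0,0],[-10,0,0,0,0,0,0],[0,0,0,0,0,0,0]]'; python3 -m inch '[[-3,0,0,0,0,0,0],[-3,0,0,0,0,0,0],[0,0,0,0,0,0,0]]'; python3 -m inch '[[-3,0,0,0,0,0,0],[-3,0,0,0,0,0,0],[0,0,0,0,0,0,0]]'
```

```text
time_s: 6.75
eef_pos: [0.5458, 0.206, 0.0821]
tool_rot: [180.0, 0.1, -173.5]
ft_force: [1.5, 0.7, 3.9]
width: 0.0096
gripper_force: 40.1
time_s: 7.05
eef_pos: [0.5503, 0.2065, 0.0823]
tool_rot: [180.0, -0.0, -173.5]
ft_force: [-6.2, 0.1, 12.1]
width: 0.0092
gripper_force: 41.3
time_s: 7.35
eef_pos: [0.5563, 0.2071, 0.0822]
tool_rot: [180.0, -0.0, -173.5]
ft_force: [-6.1, 0.2, 10.2]
width: 0.009
gripper_force: 41.2
```

```bash
python3 -m inch '[[-2,0,0,0,0,0,0],[0,0,0,0,0,0,0]]';python3 -m inch '[[-2,0,0,0,0,0,0],[0,0,0,0,0,0,0]]'; python3 - <<'E'
from h import *
p,d,c=shot("wrist"); save(p,"w4.png"); P=cloud(d,c)
E
```

```text
time_s: 7.55
eef_pos: [0.558, 0.2073, 0.0823]
tool_rot: [-180.0, -0.1, -173.5]
ft_force: [-6.1, 0.3, 12.1]
width: 0.0096
gripper_force: 41.3
time_s: 7.75
eef_pos: [0.559, 0.2075, 0.0822]
tool_rot: [-180.0, -0.2, -173.5]
ft_force: [-14.2, -1.2, 17.1]
width: 0.0094
gripper_force: 42.1
```

View pics/w4.png

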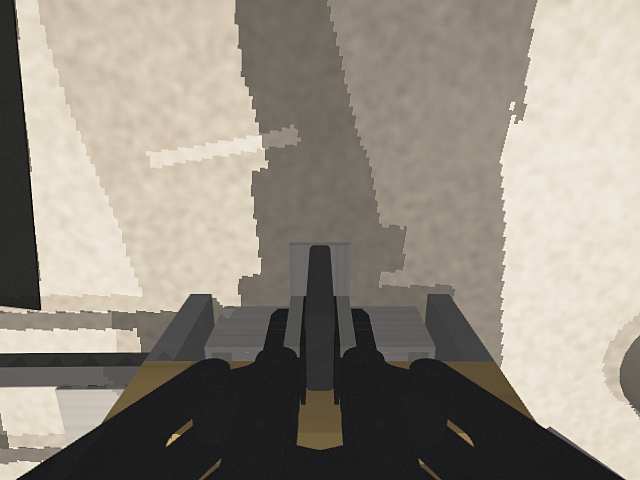

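The tin is against the back stop (14 N contact) and sits between the cheeks at about x = 205 to 435. I'll release it, rise, and go over the gate tab.

```bash
python3 -m inch '[[2,0,0,0,0,0,0],[0,0,0,0,0,0,0.6],[0,0,0,0,0,0,0.6],[0,0,0,0,0,0,0.6],[0,0,-30,0,0,0,0.6],[0,0,-40,0,0,0,0.6],[0,0,-40,0,0,0,0.6],[0,0,-40,0,0,0,0.6],[-20,-26,0,0,0,0,0.6],[-20,-26,0,0,0,0,0.6],[-20,-26,0,0,0,0,0.6],[-19,-27,0,0,0,0,0.6]]'; python3 -m inch '[[0,0,0,0,0,8.2,0.6],[0,0,0,0,0,8.2,0.6],[0,0,0,0,0,8.2,0.6],[0,0,0,0,0,8.2,0.6],[0,0,0,0,0,8.2,0.6],[0,0,0,0,0,8.2,0.6],[0,0,0,0,0,8.2,0.6],[0,0,0,0,0,8.2,0.6],[0,0,0,0,0,8.2,0.6],[0,0,0,0,0,8.2,0.6],[0,0,0,0,0,8,0.6],[0,0,0,0,0,0,0.6],[0,0,0,0,0,0,0.6]]'; python3 - <<'E'
from h import *
print(delta([.6474,.1114,.232]))
p,d,c=shot("top"); P=cloud(d,c); z=P[...,2]
p,d,c=shot("wrist"); save(p,"w5.png"); np.savez("w5.npz",p=p,P=cloud(d,c))
q=P[(z>.036)&(z<.1)&(abs(P[...,0]-.55)<.04)&(abs(P[...,1]-.207)<.04)]
print(len(q)); q=q[q[:,2]>.08]; print("ttab",q.mean(0))
E
```

```text
time_s: 9.0
eef_pos: [0.65, 0.1107, 0.2312]
tool_rot: [180.0, -0.0, -173.5]
ft_force: [-1.2, 0.7, 0.0]
width: 0.051
gripper_force: 0.0
time_s: 10.3
eef_pos: [0.6492, 0.1116, 0.2311]
tool_rot: [-180.0, -0.0, 96.7]
ft_force: [0.1, 0.8, -1.1]
width: 0.0512
gripper_force: 0.0
[-0.00513214 -1.84146897 -0.88890144]
24
ttab [0.58194375 0.23820415 0.09467739]
```

View pics/w5.png

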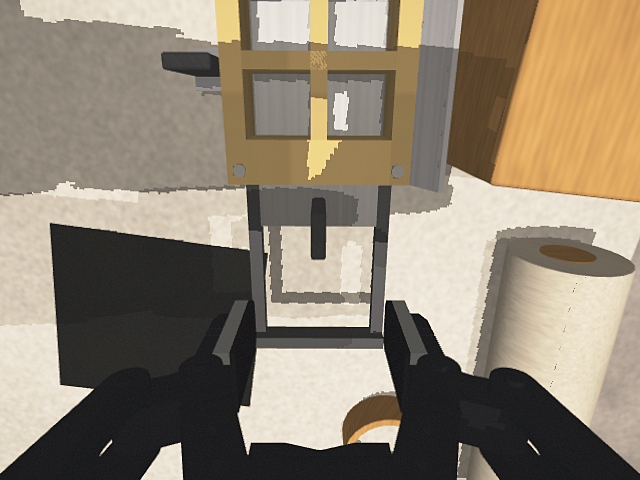

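The gate tab at (318,228) is lined up between the fingers, and the tin's tab shows at (190,63). I'll go down, pinch it, and push the gate shut.

```bash
python3 -m inch '[[0,-1.8,30,0,0,0,0.6],[0,0,40,0,0,0,0.6],[0,0,30,0,0,0,0.6],[0,0,20,0,0,0,0.6],[0,0,18,0,0,0,0.6],[0,0,0,0,0,0,0.6],[0,0,0,0,0,0,0],[0,0,0,0,0,0,0],[0,0,0,0,0,0,0],[0,0,0,0,0,0,0],[0,0,0,0,0,0,0]]' 40;python3 -m inch '[[3,0,0,0,0,0,0],[3,0,0,0,0,0,0],[2,0,0,0,0,0,0],[0,0,0,0,0,0,0]]';python3 -m inch '[[2,0,0,0,0,0,0],[2,0,0,0,0,0,0],[0,0,0,0,0,0,0]]'
```

```text
time_s: 11.5
eef_pos: [0.6482, 0.1115, 0.0946]
tool_rot: [179.9, 0.0, 96.5]
ft_force: [0.5, 1.3, 7.3]
width: 0.0094
gripper_force: 41.1
time_s: 11.9
eef_pos: [0.6473, 0.1195, 0.0946]
tool_rot: [179.9, 0.0, 96.5]
ft_force: [1.1, -0.4, 6.4]
width: 0.0097
gripper_force: 41.2
time_s: 12.2
eef_pos: [0.6472, 0.121, 0.0946]
tool_rot: [179.9, 0.2, 96.5]
ft_force: [2.0, -15.5, 6.6]
width: 0.0099
gripper_force: 41.3
```

```bash
python3 -m inch '[[-2,0,0,0,0,0,0],[0,0,0,0,0,0,0.7],[0,0,0,0,0,0,0.7],[0,0,0,0,0,0,0.7],[0,0,-30,0,0,0,0.7],[0,0,-40,0,0,0,0.7],[0,0,-40,0,0,0,0.7],[0,0,-40,0,0,0,0.7]]'; python3 -m inch '[[-39,-11,0,0,0,0,0.7],[-39,-11,0,0,0,0,0.7],[-39,-11,0,0,0,0,0.7],[-39,-11,0,0,0,0,0.7],[-39,-11,0,0,0,0,0.7],[-39,-11,0,0,0,0,0.7],[-39,-11,0,0,0,0,0.7],[-39,-11,0,0,0,0,0.7],[-39,-11,0,0,0,0,0.7],[-39,-11,0,0,0,0,0.7],[-40,-10,0,0,0,0,0.7],[0,0,0,0,0,6.5,0.7],[0,0,0,0,0,0,0.7],[0,0,0,0,0,0,0.7]]'; cat > feet.py <<'E'
from h import *
import sys
p,d,c=shot("wrist"); save(p,sys.argv[1]); P=cloud(d,c); z=P[...,2]
s=telemetry.get_obs(); print(s["eef_pos"],s["tool_rot"])
hsv=cv2.cvtColor(p,cv2.COLOR_RGB2HSV)
m=((z>.022)&(z<.036)&(hsv[...,0]>5)&(hsv[...,0]<22)&(hsv[...,1]>90)).astype(np.uint8)
n,l,st,ce=cv2.connectedComponentsWithStats(m)
for i in range(1,n):
    if st[i,4]>60:
        q=P[(l==i)]; print(ce[i].round(),st[i,4],q.mean(0).round(4),[np.round(x,1) for x in cv2.minEnclosingCircle((q[:,:2]*1000).astype(np.float32))],np.median(hsv[l==i],0))
E
python3 feet.py w6.png
```

```text
time_s: 13.0
eef_pos: [0.646, 0.1215, 0.2447]
tool_rot: [-180.0, -0.0, 96.5]
ft_force: [1.0, -0.7, 0.5]
width: 0.0601
gripper_force: 0.0
time_s: 14.4
eef_pos: [0.5758, -0.3188, 0.2431]
tool_rot: [-180.0, -0.0, 90.2]
ft_force: [0.4, 0.9, 0.1]
width: 0.06
gripper_force: 0.0
[ 0.57596474 -0.31861477  0.24323871] [-1.79989284e+02 -1.38376663e-02  9.01985449e+01]
[532.  16.] 678 [ 0.7314 -0.1768  0.0308] [array([ 735.2, -173.3]), np.float64(25.3)] [ 16. 141.  81.]
[585.   8.] 179 [ 0.7678 -0.172   0.0333] [array([ 766.3, -173.3]), np.float64(11.8)] [ 16. 146. 161.]
[325. 167.] 968 [ 0.58   -0.2878  0.0303] [array([ 580.1, -288.3]), np.float64(14.7)] [ 14. 161.  82.]
[315. 251.] 842 [ 0.5711 -0.363   0.0299] [array([ 570.9, -364.3]), np.float64(14.9)] [ 14. 167. 119.]
[ 44. 285.] 2429 [ 0.3226 -0.398   0.0299] [array([ 320.4, -399.9]), np.float64(33.6)] [ 19. 122. 173.]
```

View pics/w6.png

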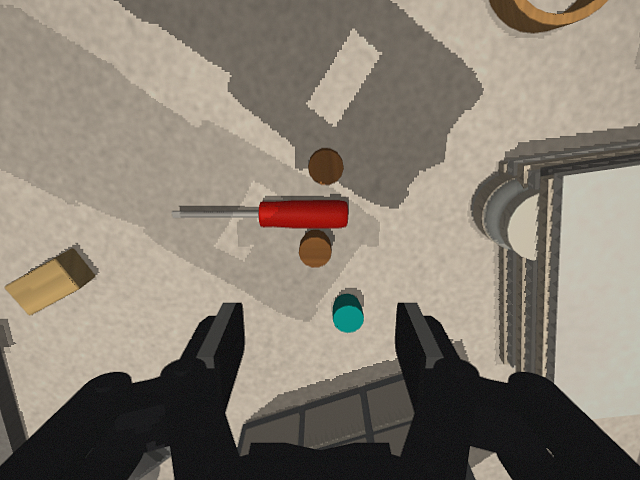

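Two feet only: (325,167) and (315,251), at about (0.580,-0.288) and (0.571,-0.364). The driver lies between them and the turquoise look-alike is at (348,313). I'll pick the first.

```bash
python3 -m inch '[[15,2,20,0,0,0,0.7],[15.5,2,37,0,0,0,0.7],[0,0,40,0,0,0,0.7],[0,0,40,0,0,0,0.7],[0,0,30,0,0,0,0.7],[0,0,20,0,0,0,0.7],[0,0,20,0,0,0,0.7],[0,0,0,0,0,0,0.7],[0,0,0,0,0,0,0.2],[0,0,0,0,0,0,0.2],[0,0,0,0,0,0,0.2],[0,0,0,0,0,0,0.2],[0,0,0,0,0,0,0.2],[0,0,0,0,0,0,0.2]]' 25;python3 -m inch '[[0,0,-20,0,0,0,0.2],[0,0,-40,0,0,0,0.2],[0,0,-40,0,0,0,0.2],[0,0,-40,0,0,0,0.2],[0,0,-40,0,0,0,0.2],[0,0,0,0,0,0,0.2]]'; python3 - <<'E'
from h import *
h=np.array([.6362,.2164]);a=np.radians(6.5);ux=np.array([np.cos(a),np.sin(a)]);uy=np.array([-ux[1],ux[0]])
for x,y in[(-.025,-.025),(-.025,.025)]:
    t=h+x*ux+y*uy; print(t,delta([*t,.216]))
E
```

```text
time_s: 15.85
eef_pos: [0.5805, -0.2892, 0.0379]
tool_rot: [179.9, 0.1, 90.0]
ft_force: [-1.5, 2.5, 8.0]
width: 0.0286
gripper_force: 24.9
time_s: 16.45
eef_pos: [0.5817, -0.2901, 0.2231]
tool_rot: [179.5, 0.3, 90.0]
ft_force: [0.6, -0.4, -0.3]
width: 0.0286
gripper_force: 25.0
[0.61419078 0.18873062] [478.82884979  32.50966227   4.82437482]
[0.60853062 0.23840922] [528.50732129  26.85703897   4.51241476]
```

```bash
python3 -m inch '[[30,2,0,0,0,0,0.2],[40,2,0,0,0,0,0.2],[40,2,0,0,0,0,0.2],[40,2,0,0,0,0,0.2],[40,2,0,0,0,0,0.2],[40,2,0,0,0,0,0.2],[40,2,0,0,0,0,0.2],[40,2,0,0,0,0,0.2],[40,2,0,0,0,0,0.2],[40,2,0,0,0,0,0.2],[40,2,0,0,0,0,0.2],[40,2,0,0,0,0,0.2],[40,2,0,0,0,0,0.2],[17,1,0,0,0,0,0.2],[0,0,0,0,0,-6.5,0.2],[0,0,0,0,0,0,0.2],[0,0,0,0,0,0,0.2],[0,0,0,0,0,0,0.2]]'; python3 - <<'E'
from h import *
print(delta([.6085,.2384,.128]))
p,d,c=shot("wrist"); save(p,"w7.png")
E
```

```text
time_s: 18.25
eef_pos: [0.6069, 0.2373, 0.2163]
tool_rot: [-180.0, 0.0, 96.3]
ft_force: [0.3, -0.1, -0.7]
width: 0.029
gripper_force: 25.0
[ 0.95652331  1.68220583 88.33168706]
```

View pics/w7.png

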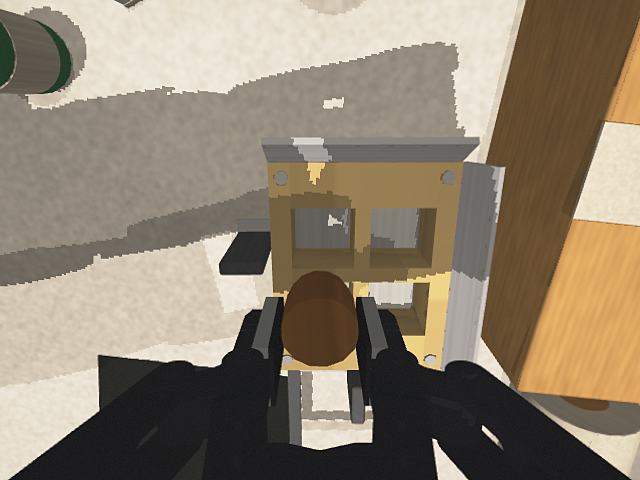

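The foot is held upright at (320,320), in line with the left pocket column; pocket1 is at (322,235). I'll lower it and release.

```bash
python3 -m inch '[[0,1.6,20,0,0,0,0.2],[0,0,25,0,0,0,0.2],[0,0,20,0,0,0,0.2],[0,0,13,0,0,0,0.2],[0,0,10,0,0,0,0.2],[0,0,0,0,0,0,0.2],[0,0,0,0,0,0,0.2]]';python3 -m inch '[[0,0,0,0,0,0,0.4],[0,0,0,0,0,0,0.5],[0,0,0,0,0,0,0.5],[0,0,0,0,0,0,0.5],[0,0,-30,0,0,0,0.5],[0,0,-40,0,0,0,0.5],[0,0,-20,0,0,0,0.5],[0,0,0,0,0,0,0.5]]'; python3 - <<'E'
from h import *
p,d,c=shot("wrist"); save(p,"w8.png");P=cloud(d,c)
h=np.array([.6362,.2164]);a=np.radians(6.5);ux=np.array([np.cos(a),np.sin(a)]);uy=np.array([-ux[1],ux[0]])
e=P[...,:2]-h; x=e@ux;y=e@uy
for X,Y in[(-.025,-.025),(-.025,.025),(.025,.025)]:
    m=(abs(x-X)<.017)&(abs(y-Y)<.017)&(P[...,2]<.11); z=P[m][:,2]; print(X,Y,np.percentile(z,[5,50,95]).round(3),(x[m][z>.08].mean(),y[m][z>.08].mean()) if (z>.08).any() else "")
E
```

```text
time_s: 19.0
eef_pos: [0.6088, 0.2382, 0.129]
tool_rot: [180.0, -0.0, 96.5]
ft_force: [-0.2, 0.3, 0.4]
width: 0.0285
gripper_force: 25.0
time_s: 19.8
eef_pos: [0.6096, 0.2386, 0.2219]
tool_rot: [179.7, -0.1, 96.5]
ft_force: [0.2, 0.4, 0.0]
width: 0.0424
gripper_force: 0.0
-0.025 -0.025 [0.061 0.062 0.063] 
-0.025 0.025 [0.062 0.092 0.093] (np.float64(-0.025056205401759984), np.float64(0.027004290286804424))
0.025 0.025 [0.061 0.062 0.063]
```

View pics/w8.png

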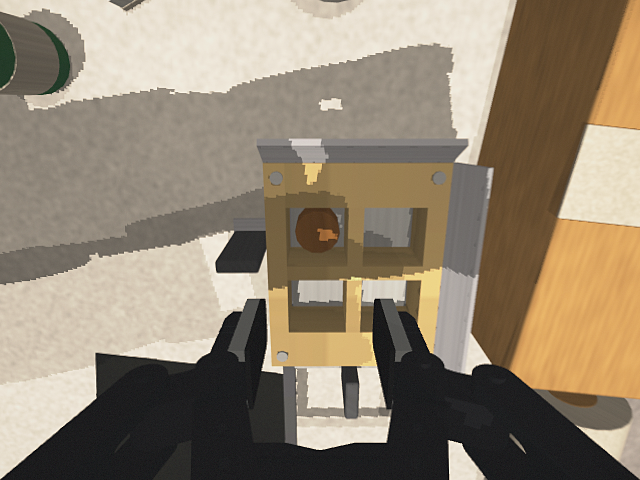

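The foot stands upright in pocket1 (top at 0.092 m) at (318,230). Now the second foot.

```bash
python3 -m inch '[[-30,-5,0,0,0,0,0.7],[-40,-7,0,0,0,0,0.7],[-40,-7,0,0,0,0,0.7],[-40,-7,0,0,0,0,0.7],[-40,-7,0,0,0,0,0.7],[-40,-7,0,0,0,0,0.7],[-40,-7,0,0,0,0,0.7],[-40,-7,0,0,0,0,0.7],[-40,-7,0,0,0,0,0.7],[-40,-7,0,0,0,0,0.7],[-40,-7,0,0,0,0,0.7],[-40,-7,0,0,0,0,0.7],[-40,-7,0,0,0,0,0.7],[-40,-7,0,0,0,0,0.7],[-40,-8,0,0,0,0,0.7],[-4,-3,0,0,0,6.5,0.7],[0,0,0,0,0,0,0.7],[0,0,0,0,0,0,0.7]]'; python3 feet.py w9.png; python3 -c "
from h import *
print(delta([.571,-.364,.037]))"
```

```text
time_s: 21.65
eef_pos: [0.5691, -0.3634, 0.2171]
tool_rot: [-179.9, -0.1, 90.2]
ft_force: [0.2, 1.1, -0.7]
width: 0.0598
gripper_force: 0.0
[ 0.56929198 -0.36308628  0.21745169] [-1.79939517e+02 -5.67723392e-02  9.01858240e+01]
[323. 211.] 1065 [ 0.5711 -0.3634  0.0301] [array([ 571.1, -364.3]), np.float64(14.8)] [ 14. 166. 121.]
[ 26. 249.] 2613 [ 0.3278 -0.3973  0.0299] [array([ 320.9, -400.2]), np.float64(33.5)] [ 19. 122. 176.]
[ -1.09805816   1.89553232 180.4487866 ]
```

```bash
python3 -m inch '[[-1,2,20,0,0,0,0.7],[0,0,40,0,0,0,0.7],[0,0,40,0,0,0,0.7],[0,0,40,0,0,0,0.7],[0,0,20,0,0,0,0.7],[0,0,20,0,0,0,0.7],[0,0,0,0,0,0,0.7],[0,0,0,0,0,0,0.2],[0,0,0,0,0,0,0.2],[0,0,0,0,0,0,0.2],[0,0,0,0,0,0,0.2],[0,0,0,0,0,0,0.2],[0,0,0,0,0,0,0.2]]' 25;python3 -m inch '[[0,0,-20,0,0,0,0.2],[0,0,-40,0,0,0,0.2],[0,0,-40,0,0,0,0.2],[0,0,-40,0,0,0,0.2],[0,0,-40,0,0,0,0.2],[0,0,0,0,0,0,0.2]]'; python3 -c "
from h import *
print(delta([.6142,.1877,.216]))"
```

```text
time_s: 23.0
eef_pos: [0.5721, -0.3654, 0.0399]
tool_rot: [179.9, 0.1, 90.0]
ft_force: [0.0, 1.7, 6.8]
width: 0.0285
gripper_force: 25.3
time_s: 23.6
eef_pos: [0.573, -0.3664, 0.2252]
tool_rot: [179.5, 0.4, 90.0]
ft_force: [0.1, 0.1, -0.4]
width: 0.0288
gripper_force: 24.9
[554.11645022  41.14824815   6.17458108]
```

```bash
python3 -m inch '[[30,3,0,0,0,0,0.2],[40,3,0,0,0,0,0.2],[40,3,0,0,0,0,0.2],[40,3,0,0,0,0,0.2],[40,3,0,0,0,0,0.2],[40,3,0,0,0,0,0.2],[40,3,0,0,0,0,0.2],[40,3,0,0,0,0,0.2],[40,3,0,0,0,0,0.2],[40,3,0,0,0,0,0.2],[40,3,0,0,0,0,0.2],[40,3,0,0,0,0,0.2],[40,3,0,0,0,0,0.2],[40,2,0,0,0,0,0.2],[3,0,0,0,0,-6.5,0.2],[0,0,0,0,0,0,0.2],[0,0,0,0,0,0,0.2],[0,0,0,0,0,0,0.2]]'; python3 -c "
from h import *
print(delta([.6142,.1880,.130]))"
```

```text
time_s: 25.4
eef_pos: [0.6124, 0.187, 0.2183]
tool_rot: [-180.0, 0.0, 96.3]
ft_force: [-0.3, 0.2, 0.4]
width: 0.0284
gripper_force: 24.9
[ 0.82130606  1.93594058 88.26635455]
```

```bash
python3 -m inch '[[0,1.9,20,0,0,0,0.2],[0,0,25,0,0,0,0.2],[0,0,20,0,0,0,0.2],[0,0,13,0,0,0,0.2],[0,0,10,0,0,0,0.2],[0,0,0,0,0,0,0.2],[0,0,0,0,0,0,0.2]]';python3 -m inch '[[0,0,0,0,0,0,0.4],[0,0,0,0,0,0,0.5],[0,0,0,0,0,0,0.5],[0,0,0,0,0,0,0.5],[0,0,-30,0,0,0,0.5],[0,0,-40,0,0,0,0.5],[0,0,-20,0,0,0,0.5],[0,0,0,0,0,0,0.5]]'; python3 - <<'E'
from h import *
p,d,c=shot("wrist"); save(p,"w10.png");P=cloud(d,c)
h=np.array([.6362,.2164]);a=np.radians(6.5);ux=np.array([np.cos(a),np.sin(a)]);uy=np.array([-ux[1],ux[0]])
e=P[...,:2]-h; x=e@ux;y=e@uy
for X,Y in[(-.025,-.025),(-.025,.025),(.025,.025)]:
    m=(abs(x-X)<.017)&(abs(y-Y)<.017)&(P[...,2]<.11); z=P[m][:,2]; print(X,Y,np.percentile(z,[5,50,95]).round(3))
m=(P[...,2]>.085)&(P[...,2]<.094)&(abs(x+.083)<.03)&(abs(y)<.03); print("tintab",m.sum(),x[m].mean(),y[m].mean())
print(delta([.6472,.121,.216]))
E
```

```text
time_s: 26.1
eef_pos: [0.6146, 0.1881, 0.131]
tool_rot: [179.9, -0.0, 96.5]
ft_force: [-0.2, 0.2, -0.0]
width: 0.0283
gripper_force: 24.9
time_s: 26.9
eef_pos: [0.6155, 0.1885, 0.2238]
tool_rot: [179.7, -0.0, 96.5]
ft_force: [-0.0, 0.5, -1.1]
width: 0.0426
gripper_force: 0.0
-0.025 -0.025 [0.062 0.092 0.093]
-0.025 0.025 [0.062 0.092 0.093]
0.025 0.025 [0.061 0.062 0.064]
tintab 723 -0.08019209300454427 0.00024388737893395862
[-70.49316525  24.73067596   5.51046892]
```

View pics/w10.png

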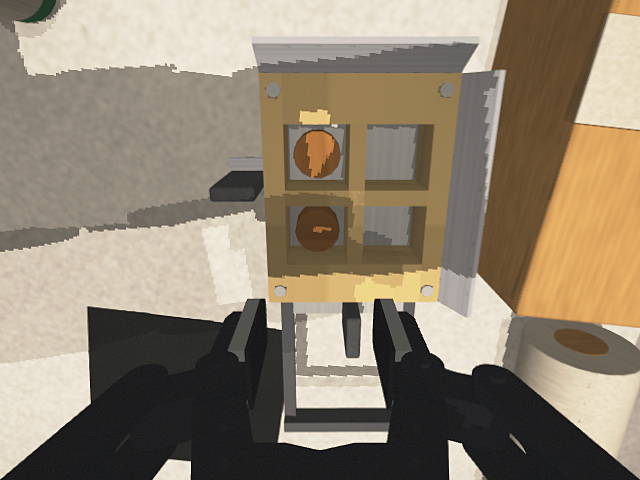

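Both feet stand upright in pockets, at (317,152) and (317,230). The tin tab reads x −80 mm, so the tin is home. Next I'll draw the gate out.

```bash
python3 -m inch '[[-35,12,0,0,0,0,0.6],[-35.5,12.5,0,0,0,0,0.6],[0,0,0,0,0,0,0.6],[0,0,40,0,0,0,0.6],[0,0,40,0,0,0,0.6],[0,0,30,0,0,0,0.6],[0,0,18,0,0,0,0.6],[0,0,0,0,0,0,0.6],[0,0,0,0,0,0,0],[0,0,0,0,0,0,0],[0,0,0,0,0,0,0],[0,0,0,0,0,0,0],[0,0,0,0,0,0,0]]' 50;python3 -m inch '[[-10,0,0,0,0,0,0],[-20,0,0,0,0,0,0],[-20,0,0,0,0,0,0],[-20,0,0,0,0,0,0],[-12,0,0,0,0,0,0],[-8,0,0,0,0,0,0],[-3,0,0,0,0,0,0],[0,0,0,0,0,0,0]]'; python3 -m inch '[[-2,0,0,0,0,0,0],[-2,0,0,0,0,0,0],[0,0,0,0,0,0,0]]'
```

```text
time_s: 28.25
eef_pos: [0.6472, 0.121, 0.0936]
tool_rot: [179.9, -0.0, 96.5]
ft_force: [-0.5, 0.7, 6.8]
width: 0.009
gripper_force: 49.5
time_s: 29.05
eef_pos: [0.6577, 0.0277, 0.0936]
tool_rot: [179.9, 0.0, 96.5]
ft_force: [0.4, -2.3, 7.2]
width: 0.0096
gripper_force: 49.8
time_s: 29.35
eef_pos: [0.6578, 0.0267, 0.0935]
tool_rot: [179.9, -0.2, 96.5]
ft_force: [-1.3, 14.5, 7.6]
width: 0.0095
gripper_force: 49.8
```

```bash
python3 -m inch '[[2,0,0,0,0,0,0],[0,0,0,0,0,0,0],[0,0,0,0,0,0,0]]'; python3 - <<'E'
from h import *
p,d,c=shot("wrist"); save(p,"w11.png")
p,d,c=shot("top"); P=cloud(d,c)
h=np.array([.6376,.2182]);a=np.radians(6.5);ux=np.array([np.cos(a),np.sin(a)]);uy=np.array([-ux[1],ux[0]])
e=P[...,:2]-h; x=e@ux;y=e@uy
for X,Y in[(-.025,-.025),(-.025,.025),(.025,.025)]:
    m=(abs(x-X)<.017)&(abs(y-Y)<.017)&(P[...,2]<.11); z=P[m][:,2]; print(X,Y,np.percentile(z,[5,25,50,75,95]).round(3))
E
```

```text
time_s: 29.65
eef_pos: [0.6578, 0.0269, 0.0936]
tool_rot: [179.9, -0.0, 96.5]
ft_force: [-0.3, 2.7, 7.0]
width: 0.0093
gripper_force: 49.6
-0.025 -0.025 [0.001 0.023 0.03  0.033 0.035]
-0.025 0.025 [0.001 0.022 0.029 0.031 0.035]
0.025 0.025 [-0.001  0.002  0.004  0.006  0.008]
```

View pics/w11.png

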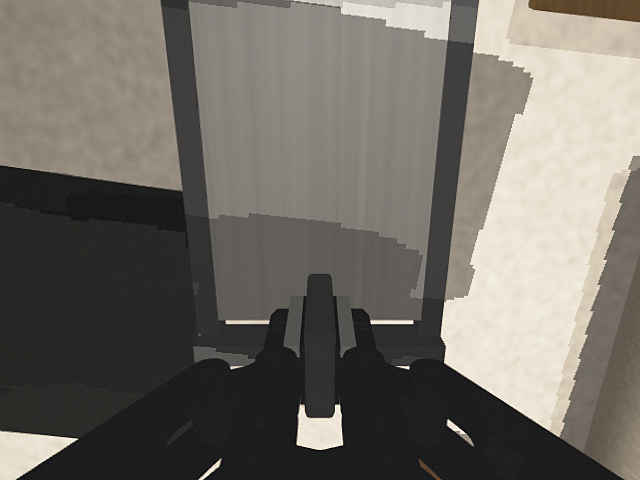

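The gate is at its end stop, with its tab at the bar at (320,345). The depth reading puts both feet in the tin, tops at about 0.033 m. I'll push the gate shut.

```bash
python3 -m inch '[[10,0,0,0,0,0,0],[20,0,0,0,0,0,0],[20,0,0,0,0,0,0],[20,0,0,0,0,0,0],[12,0,0,0,0,0,0],[8,0,0,0,0,0,0],[3,0,0,0,0,0,0],[2,0,0,0,0,0,0],[2,0,0,0,0,0,0],[0,0,0,0,0,0,0],[0,0,0,0,0,0,0]]'
```

```text
time_s: 30.85
eef_pos: [0.6472, 0.1213, 0.0936]
tool_rot: [179.9, 0.1, 96.5]
ft_force: [0.6, -9.8, 7.3]
width: 0.0093
gripper_force: 49.7
```

```bash
python3 -m inch '[[-2,0,0,0,0,0,0],[0,0,0,0,0,0,0.6],[0,0,0,0,0,0,0.6],[0,0,0,0,0,0,0.6],[0,0,-30,0,0,0,0.6],[0,0,-40,0,0,0,0.6],[0,0,-40,0,0,0,0.6],[0,0,-40,0,0,0,0.6],[32,-26,0,0,0,0,0.6],[32,-26,0,0,0,0,0.6],[32,-26,0,0,0,0,0.6]]'; python3 -m inch '[[0,0,0,0,0,-8.2,0.6],[0,0,0,0,0,-8.2,0.6],[0,0,0,0,0,-8.2,0.6],[0,0,0,0,0,-8.2,0.6],[0,0,0,0,0,-8.2,0.6],[0,0,0,0,0,-8.2,0.6],[0,0,0,0,0,-8.2,0.6],[0,0,0,0,0,-8.2,0.6],[0,0,0,0,0,-8.2,0.6],[0,0,0,0,0,-8.2,0.6],[0,0,0,0,0,-8,0.6],[0,0,0,0,0,0,0.6],[0,0,0,0,0,0,0.6]]'; python3 - <<'E'
from h import *
p,d,c=shot("wrist"); P=cloud(d,c); h=np.array([.6362,.2164]);a=np.radians(6.5);ux=np.array([np.cos(a),np.sin(a)]);uy=np.array([-ux[1],ux[0]])
e=P[...,:2]-h; x=e@ux;y=e@uy
m=(P[...,2]>.085)&(P[...,2]<.094)&(abs(x+.083)<.03)&(abs(y)<.03); print("tintab",m.sum(),x[m].mean(),y[m].mean(),P[m].mean(0))
print(delta([.558,.2074,.0825]))
E
```

```text
time_s: 31.95
eef_pos: [0.5569, 0.2082, 0.2424]
tool_rot: [180.0, -0.0, 96.5]
ft_force: [1.2, 0.4, 0.3]
width: 0.0509
gripper_force: 0.0
time_s: 33.25
eef_pos: [0.5581, 0.2075, 0.2422]
tool_rot: [-180.0, -0.0, -173.7]
ft_force: [0.1, 0.0, 0.4]
width: 0.0513
gripper_force: 0.0
tintab 901 -0.07296058586764022 -4.678269609790477e-06 [0.56370894 0.20813598 0.08987362]
[8.86493243e-02 3.93350999e-03 1.59725100e+02]
```

```bash
python3 -m inch '[[0,0,40,0,0,0,0.6],[0,0,40,0,0,0,0.6],[0,0,40,0,0,0,0.6],[0,0,24,0,0,0,0.6],[0,0,15,0,0,0,0.6],[0,0,0,0,0,0,0.6],[0,0,0,0,0,0,0],[0,0,0,0,0,0,0],[0,0,0,0,0,0,0],[0,0,0,0,0,0,0],[0,0,0,0,0,0,0]]' 40; python3 -m inch '[[5,0,0,0,0,0,0],[10,0,0,0,0,0,0],[12,0,0,0,0,0,0],[12,0,0,0,0,0,0],[12,0,0,0,0,0,0],[12,0,0,0,0,0,0],[12,0,0,0,0,0,0],[12,0,0,0,0,0,0],[12,0,0,0,0,0,0],[12,0,0,0,0,0,0],[12,0,0,0,0,0,0],[12,0,0,0,0,0,0],[12,0,0,0,0,0,0],[12,0,0,0,0,0,0],[12,0,0,0,0,0,0],[12,0,0,0,0,0,0],[8,0,0,0,0,0,0],[5,0,0,0,0,0,0],[0,0,0,0,0,0,0]]'
```

```text
time_s: 34.4
eef_pos: [0.5588, 0.2076, 0.0847]
tool_rot: [180.0, 0.1, -173.5]
ft_force: [-1.2, -1.5, 6.8]
width: 0.0092
gripper_force: 39.3
time_s: 36.3
eef_pos: [0.3624, 0.1851, 0.0834]
tool_rot: [-180.0, -0.1, -173.5]
ft_force: [-2.0, 0.3, 13.8]
width: 0.0094
gripper_force: 41.5
```

```bash
python3 -m inch '[[0,0,0,0,0,2.9,0],[0,0,0,0,0,2.9,0],[0,0,0,0,0,2.9,0],[0,0,0,0,0,2.9,0],[0,-8,0,0,0,0,0],[-4,-15,0,0,0,0,0],[-6,-15,0,0,0,0,0],[-6,-15,0,0,0,0,0],[-6,-15,0,0,0,0,0],[-6,-15,0,0,0,0,0],[-6,-15,0,0,0,0,0],[-6,-15,0,0,0,0,0],[-6,-15,0,0,0,0,0],[-6,-15,0,0,0,0,0],[-6,-15,0,0,0,0,0],[-6,-15,0,0,0,0,0],[-6,-15,0,0,0,0,0],[-5,-10,0,0,0,0,0],[-4,-7,0,0,0,0,0],[0,0,0,0,0,0,0]]'; python3 -m inch '[[0,0,0,0,0,0,0.6],[0,0,0,0,0,0,0.6],[0,0,0,0,0,0,0.6],[0,0,0,0,0,0,0.6],[0,0,-30,0,0,0,0.6],[0,0,-40,0,0,0,0.6],[0,0,-40,0,0,0,0.6],[0,0,-40,0,0,0,0.6],[0,0,-40,0,0,0,0.6],[0,40,-40,0,0,0,0.6],[0,40,-20,0,0,0,0.6],[0,40,-20,0,0,0,0.6],[0,0,0,0,0,0,0.6],[0,0,0,0,0,0,0.6]]'; python3 - <<'E'
from h import *
p,d,c=shot("wrist"); save(p,"w12.png"); P=cloud(d,c); z=P[...,2]
reg=(abs(P[...,0]-.5)<.12)&(abs(P[...,1]+.033)<.12)
q=P[reg&(z>.036)&(z<.044)]; r=cv2.minAreaRect((q[:,:2]*1000).astype(np.float32)); print("tin",r)
m=reg&(p.astype(int).sum(-1)<110)&(abs(z)<.008); q=P[m]; print("mat",cv2.minAreaRect((q[:,:2]*1000).astype(np.float32)))
g=P[(z>.104)&(z<.116)&(abs(P[...,0]-.648)<.03)&(abs(P[...,1]-.12)<.03)]
print("gtab",cv2.minAreaRect((g[:,:2]*1000).astype(np.float32)) if len(g) else None)
E
```

```text
time_s: 38.3
eef_pos: [0.4229, -0.0261, 0.0834]
tool_rot: [180.0, -0.2, 174.9]
ft_force: [-2.8, -2.1, 16.6]
width: 0.0089
gripper_force: 41.9
time_s: 39.7
eef_pos: [0.4338, 0.0894, 0.3484]
tool_rot: [-180.0, -0.0, 175.0]
ft_force: [-0.2, 1.1, -1.5]
width: 0.0519
gripper_force: 0.0
tin ((484.03790283203125, -31.842403411865234), (111.36763763427734, 151.48045349121094), 84.86520385742188)
mat ((502.64495849609375, -33.21692657470703), (178.72154235839844, 198.68472290039062), 88.25132751464844)
gtab ((645.8648681640625, 119.99943542480469), (11.285760879516602, 31.71195411682129), 6.748486518859863)
```

View pics/w12.png

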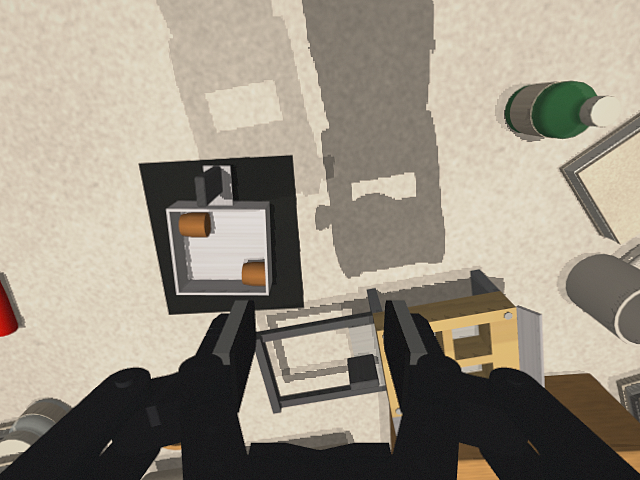

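The tin sits on the mat around (220,248) with both feet in it, at (195,225) and (253,273). The gate tab is at its shut position, and the robot is clear of everything.

```bash
python3 -m inch '[[0,0,0,0,0,0,0.6],[0,0,0,0,0,0,0.6],[0,0,0,0,0,0,0.6]]'; python3 -c "
from rig import order
print(order.close_job())"
```

```text
time_s: 40.05
eef_pos: [0.4341, 0.0883, 0.3483]
tool_rot: [-180.0, -0.0, 174.8]
ft_force: [-0.5, -0.7, -0.1]
width: 0.051
gripper_force: 0.0
the job is handed in; nothing more can be done
None
```

I handed the job in at 40 s, though it returned no verdict: the tin is back on the mat with both feet (the only two on the table) in it, the gate is shut, and nothing else was disturbed.

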